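# Hold open the guard over the steel ring

### The arm

A 6-joint arm with a two-finger parallel gripper is mounted at the origin on the work surface. World frame = base frame: x ahead of the robot, y to its left, z up, the work surface at z = 0. Lengths are in mm, angles in degrees, forces in N, time in s.
With the tool pointing down it reaches from about 350 to 850 mm from the base axis. Payload 8.1 kg.
Tool frame: the origin (TCP) lies at the very end of the fingers, on their centre line; the grasp point (between the pads) lies 19 mm behind it (r.grasp_offset is the distance from the TCP to the grasp point, in mm); z points along the fingers, y is the line along which they close (so a half turn about z gives the same grasp; the last joint's range is limited). The gripper opens to 85 mm and grips with 20 to 120 N. Pads are 22 mm wide; open, the fingers measure 114 mm over their backs; the gripper's body (76 mm by 85 mm) begins 54 mm behind the grasp point. The pads swing forward as they close: fully open they stand 13 mm farther back than shut.
Start: joints at [-68.491, 7.471, 85.268, -0, 87.261, -4.893], TCP at [266.819, -537.413, 231.292] pointing down, gripper open.
Joint ranges: [-169.43, 169.43], [-51.17, 129.36], [1.28, 143.12], [-76.62, 256.62], [0, 156.53], [-152.29, 152.29]. Speed limits (degrees/s): [136.94, 136.94, 159.86, 180, 180, 180].

### API

Orientations are given as [roll, pitch, yaw] about the fixed x, y, z axes, in that order (R = Rz(yaw) Ry(pitch) Rx(roll)).
In Python, from bench import r gives the robot as it stands.
- The arm moves only by the tool carry_out, never from a script. Its argument "commands" is a list of rows, each an object with "jaw": the finger opening in m, from 0 to 0.0854; "translation": the shift along the tool's x, y, z in m, a list of three; "spin": the turn about the tool's z in rad. A call has exactly 8 rows; each row shifts and turns the commanded pose from where the row before left it, along the tool's axes as they then stand; what a row does not reach is not made up. A row lasts 1/12 s, in which the tool goes at most 41.7 mm and 7.16 degrees, less where a joint would pass 70% of its speed; a pose out of reach is approached as far as the arm can. A call is refused whole if a number of a shift passes 0.0417 or a number of a turn 0.125, either way. A call with a gripper value outside its range is refused whole. The fingers move at their own pace and stop on an object; "squeeze" is the grip in N (left out, the last holds). Time passes only in rows, so rows that do not move let the fingers close, or fill a call up. It gives the time, the measured TCP pose, the force, the opening and the grip force at its end, in the units of the state.
- r.sense(): the state, without advancing time (a new reading comes with each control period).
- r.snapshot(name): name is "side" or "top"; returns a dict with "pixels" (384x512x3 uint8, blue, green, red), "K" (3x3 intrinsics, pixels), "dist_coeffs" ([k1, k2, p1, p2, k3] as OpenCV has them; the pictures are not rectified), "extrinsics" (4x4, takes a point from camera to world coordinates). Camera axes: x right, y down, z forward; pixel columns grow to the right and rows downward; lengths in mm; the calibration is good to about 2 mm. A picture is of the moment at which its call begins. There is no depth.
- r.hand_in(): hands the job in; it is judged then, once.
Trained networks look in a picture, given as the dict that the camera call returned (one of the last four; its "shot" number tells which), for a name from the list of things; names that differ only in an ending like _2 or _b are one class to them, and where a whole thing is asked for, a point or a joint stands for the part that bears it (a point fixed in the world has none). Each returns a list of dicts, best first, with "score" (0 to 1); they miss things now and then, are a little off and sometimes report something else, mostly with a low value. They report only what shows in the picture. A call takes as long as a camera call.
- r.spot_in(picture, target): "xy" ([column, row] in pixels, amid what is visible of it).
- r.regions_of(picture, target): "pixels" (384x512 bool, what is visible of it) and "xy" ([column, row] in pixels, amid what is visible of it).
- r.landmark_of(picture, target): "xy" ([column, row] in pixels: a listed point, or the origin of a listed thing).
The state is a dict: "time": time; "joint_pos": joint angles; "qd": joint speeds; "joint_efforts": joint torques, N m; "tool_pos": TCP position; "tcp_rot": TCP orientation; "ft_force": force on the tool from outside, world axes, zero at the start; "wrist_torque": the same for the moment, N m; "finger_gap": finger opening in mm; "grip_force": force on a finger pad.
Only numpy, scipy, OpenCV 4.12 (cv2) and the standard library are available. Lean on these libraries where they do the work, as an engineer would, in place of code of your own. Each camera call takes 0.05 s, during which the arm holds its last target. There are 200 camera calls.

### The job

One of the two marking fixtures has a bright steel ring in its nest, the other a copper one. Take the guard over the steel ring by its red ball handle, raise it to 60 degrees from shut (within 5 degrees) and keep holding it there by the ball for the ring to be checked: it falls shut if let go, so the program finishes while the gripper still holds it. Leave the other guard shut, both rings in their nests and everything else on the table where it is.

Things in the scene. Friction and masses are not known exactly. Their poses are not given: they have to be found in the camera images.
- station_a: fixture fixed at the robot's left (+y) side: blue open box 150 x 150 x 85 mm high, walls 6 mm, foot plate 200 (x) x 180 x 8 mm. Origin: centre of the underside, on the table. x points away from the robot, from handle side to hinge; y along the hinge; z up. Above the origin a black nest, diameter 100 mm, top 56 mm up, with a 58 mm boss 7 mm high that locates one ring
- guard_a (a joint): angle of the guard of station_a, rad: 0 shut (level on the box), growing as the ball is lifted; 60 degrees = 1.047; stop at 1.7. Clear panel 150 x 150 x 6 mm in an aluminium frame, about 0.3 kg with handle, hinged along the box's far top edge. Weight and a light spring shut it (about 2 N at the ball, square to the panel, holds it); it does not stay open by itself
- ball_a: red ball handle of guard_a, diameter 28 mm. Origin: ball centre, 200 mm from the hinge axis in the panel's mid-plane, 50 mm out from the middle of its robot-side edge on a 9 mm steel stem; 89 mm above the table when shut. Swings with the guard and can spin on its stem; its x axis lies along the stem, to the hinge. It can turn between gripper pads
- hinge_a (a point): middle of the hinge axis of guard_a: 75 mm along +x and 89 mm up from the origin of station_a; the axis is the station's y. At angle q the ball's centre lies from here -200 cos(q) mm along the station's x and +200 sin(q) mm along z
- station_b: fixture fixed at the robot's right (-y) side: blue open box 150 x 150 x 85 mm high, walls 6 mm, foot plate 200 (x) x 180 x 8 mm. Origin: centre of the underside, on the table. x points away from the robot, from handle side to hinge; y along the hinge; z up. Above the origin a black nest, diameter 100 mm, top 56 mm up, with a 58 mm boss 7 mm high that locates one ring
- guard_b (a joint): angle of the guard of station_b, rad: 0 shut (level on the box), growing as the ball is lifted; 60 degrees = 1.047; stop at 1.7. Clear panel 150 x 150 x 6 mm in an aluminium frame, about 0.3 kg with handle, hinged along the box's far top edge. Weight and a light spring shut it (about 2 N at the ball, square to the panel, holds it); it does not stay open by itself
- ball_b: red ball handle of guard_b, diameter 28 mm. Origin: ball centre, 200 mm from the hinge axis in the panel's mid-plane, 50 mm out from the middle of its robot-side edge on a 9 mm steel stem; 89 mm above the table when shut. Swings with the guard and can spin on its stem; its x axis lies along the stem, to the hinge. It can turn between gripper pads
- hinge_b (a point): middle of the hinge axis of guard_b: 75 mm along +x and 89 mm up from the origin of station_b; the axis is the station's y. At angle q the ball's centre lies from here -200 cos(q) mm along the station's x and +200 sin(q) mm along z
- steel_ring: bright silver-grey steel seal ring, outer diameter 84 mm, bore 62 mm, 12 mm thick, lying flat in the nest of one of the two stations (which one varies), under the clear guard, around the boss. Origin: centre of its underside
- copper_ring: copper-coloured ring, outer diameter 84 mm, bore 62 mm, 12 mm thick, lying flat in the nest of one of the two stations (which one varies), under the clear guard, around the boss. Origin: centre of its underside
- ring_stack: bystander: stack of steel rings, diameter 84 mm, 92 mm high, loose. Origin: centre of its underside
- tape_measure: bystander: orange tape measure 60 x 55 x 34 mm, loose. Origin: centre of its underside
- mouse: bystander: black computer mouse 100 x 60 x 30 mm on a 3 mm mat at the robot's right, loose. Origin: centre of its underside
- screwdriver: bystander: screwdriver lying at the robot's left, loose. Its x axis runs along it, from handle to tip
- loose_ring_1: bystander: thin steel ring, outer diameter 84 mm, 6 mm thick, lying between the robot and the stations. Origin: centre of its underside
- loose_ring_2: bystander: thin steel ring, outer diameter 70 mm, 6 mm thick, lying between the robot and the stations. Origin: centre of its underside

How it is judged:
By the outcome, as a careful person would: the job done as asked, in the order asked, and still so for the second after the job is handed in, while the arm keeps its last pose, push and grip.
It also fails if it takes over 32 s, if anything falls off the work surface, if the arm or the gripper's body presses on something with over 40 N, if the wrist force passes 120 N, or if a joint passes its speed limit or range.

## Working session

There is one attempt and no reset: what is moved stays moved. The work goes in short steps, Python scripts to look and compute and a tool call to move; the robot and the scene stay as the last step left them, time stands still between calls to the robot, and variables do not carry over. Pictures are saved under pics/ and viewed, at most 10 in all, crops included, and the job is handed in when it is done.

Besides the shell and the picture viewer there is one more tool, called after ">>>" in YAML: its name, and indented under it one key for each argument. carry_out: Moves the arm, as the interface text tells. Its arguments: {"type":"object","properties":{"commands":{"type":"array","items":{"type":"object","properties":{"jaw":{"type":"number"},"translation":{"type":"array","items":{"type":"number"}},"spin":{"type":"number"}}}},"squeeze":{"type":"number"}},"required":["commands"]}

```bash
mkdir -p pics; cat > h.py <<'E'
import numpy as np, cv2
from bench import r
def ray(p,uv):
    K=np.array(p["K"]);d=np.array(p["dist_coeffs"]);T=np.array(p["extrinsics"])
    n=cv2.undistortPoints(np.array([[uv]],float),K,d)[0,0]
    return T[:3,3],T[:3,:3]@np.array([n[0],n[1],1])
def atz(p,uv,z):
    o,v=ray(p,uv);return o+v*(z-o[2])/v[2]
def tri(a,ua,b,ub):
    o1,v1=ray(a,ua);o2,v2=ray(b,ub)
    s=np.linalg.lstsq(np.c_[v1,-v2],o2-o1,rcond=None)[0]
    A,B=o1+s[0]*v1,o2+s[1]*v2
    return (A+B)/2,np.linalg.norm(A-B)
E
python3 - <<'E'
from h import *
np.set_printoptions(precision=1,suppress=True)
ps={}
for n in("top","side"):
    p=ps[n]=r.snapshot(n);cv2.imwrite(f"pics/{n}1.png",cv2.resize(p["pixels"],(800,600)))
    print(n,np.array(p["extrinsics"])[:3,3])
    for t,z in(("ball_a",89),("hinge_a",89),("station_a",0),("steel_ring",56),("copper_ring",56)):
        for d in r.landmark_of(p,t)[:3]: print(t,np.round(d["xy"],1),round(d["score"],2),atz(p,d["xy"],z))
print(r.sense())
E
```

```text
top [ 402.1    0.1 1108.5]
ball_a [205.7 204.7] 0.52 [482.5 126.5  89. ]
ball_a [297.4 202.7] 0.49 [ 494.2 -135.1   89. ]
hinge_a [302.1 133.3] 0.98 [ 698.7 -147.3   89. ]
hinge_a [196.7 138.3] 0.72 [675.4 159.9  89. ]
station_a [203.7 169.4] 0.77 [600.1 147.9   0. ]
station_a [294.6 160.4] 0.72 [ 636.1 -137.     0. ]
copper_ring [216.2 241.8] 0.19 [377.7  96.2  56. ]
side [  253.5 -1195.8   852.3]
ball_a [234.9 162.3] 0.41 [472.5 117.1  89. ]
hinge_a [286.6 149.5] 0.9 [670.  172.2  89. ]
hinge_a [249.3 292. ] 0.66 [ 401.3 -478.2   89. ]
hinge_a [325.2 200.3] 0.58 [ 698.  -159.8   89. ]
station_a [271.  171.9] 0.92 [615.7 174.9   0. ]
station_a [298.8 222.5] 0.88 [ 627.8 -138.     0. ]
{'time': 0.6, 'joint_pos': array([-68.5,   7.5,  85.3,   0. ,  87.3,  -4.9]), 'qd': array([-0.1, -0. , -0. ,  0.1,  0.1,  0.1]), 'joint_efforts': array([ -0. , -56.9, -50.1,  -0. ,   0. ,  -0. ]), 'tool_pos': array([ 266.8, -537.4,  231.3]), 'tcp_rot': array([180. ,  -0. ,  26.4]), 'ft_force': array([-0.2,  0.1,  0.6]), 'wrist_torque': array([0., 0., 0.]), 'grip_force': 0.0, 'finger_gap': 85.52278343643677}
```

View pics/top1.png

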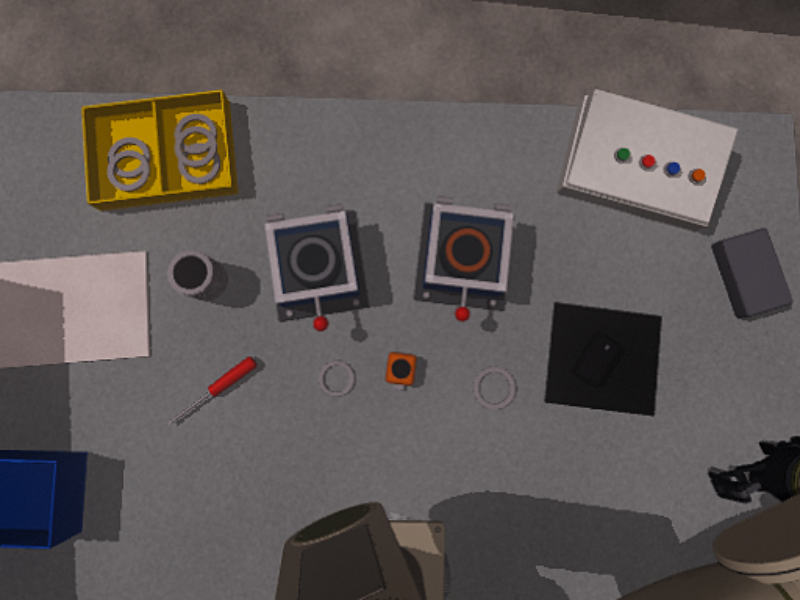

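View pics/side1.png

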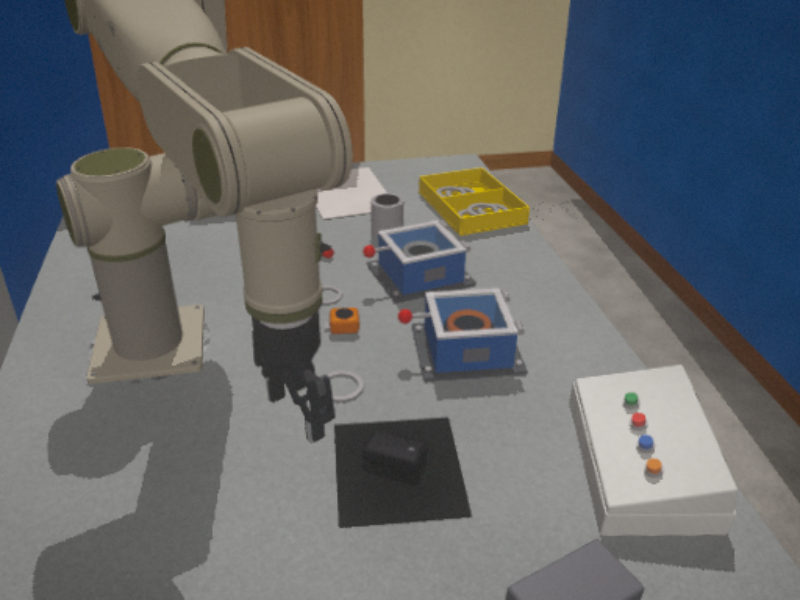

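The steel ring is at station_a (left; ring about (313,260) in the 800x600 top view, ball about (320,323)). The copper ring is at station_b (467,249). Next I measure ball_a and the hinge direction.

```bash
python3 - <<'E'
from h import *
np.set_printoptions(precision=1,suppress=True)
T=r.snapshot("top");S=r.snapshot("side")
def red(p,c,w=14):
    b,g,R=[p["pixels"][...,i].astype(int) for i in range(3)]
    m=(R>90)&(R>2*g)&(R>2*b)
    q=np.zeros_like(m);q[c[1]-w:c[1]+w,c[0]-w:c[0]+w]=1;m&=q
    v,u=np.nonzero(m);print("n",len(u),np.ptp(u)+1,np.ptp(v)+1);return [(u.min()+u.max())/2,(v.min()+v.max())/2]
a=red(T,(205,206));b=red(S,(236,161))
P=tri(T,a,S,b);print("ball",a,b,P, atz(T,a,89),atz(S,b,89))
ball=P[0]
for p in(T,S):
  for d in r.regions_of(p,"guard_a")[:3]:
    m=d["pixels"].astype(np.uint8);c=max(cv2.findContours(m,0,2)[0],key=cv2.contourArea)
    print(np.round(d["xy"],1),d["score"],m.sum(),cv2.minAreaRect(c))
  for d in r.regions_of(p,"ball_a")[:3]: print("br",np.round(d["xy"],1),d["score"],d["pixels"].sum())
x0,y0=170,125
cv2.imwrite("pics/crop.png",cv2.resize(T["pixels"][125:215,165:245],None,fx=6.6,fy=6.6,interpolation=cv2.INTER_CUBIC))
E
```

```text
n 60 8 10
n 39 7 7
ball [np.float64(204.5), np.float64(206.5)] [np.float64(236.0), np.float64(160.0)] (array([477.9, 129.4,  90.5]), np.float64(1.3560810048033254)) [477.3 129.7  89. ] [479.  131.9  89. ]
[298.4 159.7] 0.85 2644 ((299.0, 168.00001525878906), (50.79850387573242, 72.4430923461914), 6.340191841125488)
[200.5 167.6] 0.65 2927 ((200.729736328125, 174.37838745117188), (74.30834197998047, 53.92287063598633), 80.53767395019531)
br [205.9 205.1] 0.51 68
br [299.4 197.5] 0.44 71
[296.7 204. ] 0.93 1700 ((291.12841796875, 200.55447387695312), (31.81292724609375, 74.54205322265625), 86.42366790771484)
[267.9 154.2] 0.82 1006 ((262.9476013183594, 155.4484100341797), (23.862648010253906, 63.26660919189453), 78.2317123413086)
br [237.6 161.2] 0.59 48
```

View pics/crop.png

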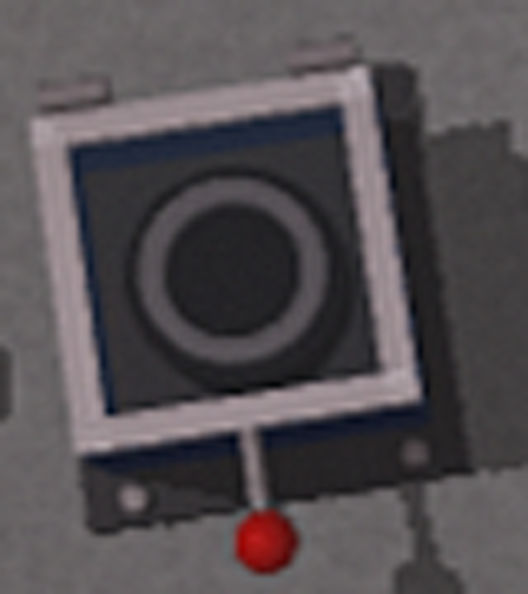

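The crop shows the grey steel ring under guard_a. The frame corners are about TL (32,118), TR (368,66), BR (424,402), BL (78,455), and the ball is at (266,541).

```bash
python3 - <<'E'
from h import *
np.set_printoptions(precision=1,suppress=True)
T=r.snapshot("top")
c=[atz(T,[u/6.6-.42+165,v/6.6-.42+125],z) for u,v,z in((32,118,92),(368,66,92),(424,402,92),(78,455,92),(266,541,89))]
print(np.array(c))
TL,TR,BR,BL,B=[q[:2] for q in c]
print([np.linalg.norm(x) for x in(TL-TR,BL-BR,TL-BL,TR-BR)])
for d in(TL-BL,TR-BR,(TL+TR)/2-B): print("x yaw",np.degrees(np.arctan2(d[1],d[0])))
for d in(TL-TR,BL-BR): print("y yaw",np.degrees(np.arctan2(d[1],d[0]))-90)
print((TL+TR)/2,np.linalg.norm((TL+TR)/2-B))
E
```

```text
[[660.2 237.6  92. ]
 [687.5  91.4  92. ]
 [538.8  62.3  92. ]
 [512.2 210.5  92. ]
 [477.2 128.6  89. ]]
[np.float64(148.69901864964325), np.float64(150.56122341222536), np.float64(150.47643135583766), np.float64(151.48229041529578)]
x yaw 10.395383597756808
x yaw 11.099514289116854
x yaw 10.347079581006668
y yaw 10.550093996816443
y yaw 10.169755089258416
[673.8 164.5] 199.91474931998138
```

>>> carry_out:
  commands:
    - {"spin":0.0925,"jaw":0.085}
    - {"spin":0.0925}
    - {"spin":0.0925}
    - {"translation":[0.0183,-0.0343,0]}
    - {"translation":[0.0183,-0.0343,0]}
    - {"translation":[0.0183,-0.0343,0]}
    - {"translation":[0.0183,-0.0343,0]}
    - {"translation":[0.0183,-0.0343,0]}

```text
invalid input
```

>>> carry_out:
  commands:
    - {"translation":[0.0183,-0.0343,0]}
    - {"translation":[0.0183,-0.0343,0]}
    - {"translation":[0.0183,-0.0343,0]}
    - {"translation":[0.0183,-0.0343,0]}
    - {"translation":[0.0183,-0.0343,0]}
    - {"translation":[0.0183,-0.0343,0]}
    - {"translation":[0.0183,-0.0343,0]}
    - {"translation":[0.0183,-0.0343,0]}

```text
invalid input
```

>>> carry_out:
  commands:
    - {"jaw":0.085,"translation":[0,0,0],"spin":0.0925}
    - {"jaw":0.085,"translation":[0,0,0],"spin":0.0925}
    - {"jaw":0.085,"translation":[0,0,0],"spin":0.0925}
    - {"jaw":0.085,"translation":[0.0183,-0.0343,0],"spin":0}
    - {"jaw":0.085,"translation":[0.0183,-0.0343,0],"spin":0}
    - {"jaw":0.085,"translation":[0.0183,-0.0343,0],"spin":0}
    - {"jaw":0.085,"translation":[0.0183,-0.0343,0],"spin":0}
    - {"jaw":0.085,"translation":[0.0183,-0.0343,0],"spin":0}

```text
time: 1.62
tool_pos: [325.6, -350.5, 231.2]
tcp_rot: [180.0, -0.0, 10.5]
ft_force: [0.5, 0.3, -0.3]
finger_gap: 85.1
grip_force: 0.0
```

>>> carry_out:
  commands:
    - {"jaw":0.085,"translation":[0.0183,-0.0343,0],"spin":0}
    - {"jaw":0.085,"translation":[0.0183,-0.0343,0],"spin":0}
    - {"jaw":0.085,"translation":[0.0183,-0.0343,0],"spin":0}
    - {"jaw":0.085,"translation":[0.0183,-0.0343,0],"spin":0}
    - {"jaw":0.085,"translation":[0.0183,-0.0343,0],"spin":0}
    - {"jaw":0.085,"translation":[0.0183,-0.0343,0],"spin":0}
    - {"jaw":0.085,"translation":[0.0183,-0.0343,0],"spin":0}
    - {"jaw":0.085,"translation":[0.0183,-0.0343,0],"spin":0}

```text
time: 2.28
tool_pos: [419.7, -53.8, 231.7]
tcp_rot: [180.0, -0.1, 10.5]
ft_force: [0.7, -1.2, 0.1]
finger_gap: 85.1
grip_force: 0.0
```

>>> carry_out:
  commands:
    - {"jaw":0.085,"translation":[0.0183,-0.0343,0],"spin":0}
    - {"jaw":0.085,"translation":[0.0183,-0.0343,0],"spin":0}
    - {"jaw":0.085,"translation":[0.0183,-0.0343,0],"spin":0}
    - {"jaw":0.085,"translation":[0.0183,-0.0343,0],"spin":0}
    - {"jaw":0.085,"translation":[0.0183,-0.0343,0],"spin":0}
    - {"jaw":0.085,"translation":[0,0,0],"spin":0}
    - {"jaw":0.085,"translation":[0,0,0],"spin":0}
    - {"jaw":0.085,"translation":[0,0,0],"spin":0}

```text
time: 2.95
tool_pos: [477.9, 129.5, 231.1]
tcp_rot: [180.0, 0.0, 10.6]
ft_force: [-0.7, -0.2, -0.3]
finger_gap: 85.4
grip_force: 0.0
```

>>> carry_out:
  commands:
    - {"jaw":0.085,"translation":[0,0,0.024],"spin":0}
    - {"jaw":0.085,"translation":[0,0,0.026],"spin":0}
    - {"jaw":0.085,"translation":[0,0,0.026],"spin":0}
    - {"jaw":0.085,"translation":[0,0,0.026],"spin":0}
    - {"jaw":0.085,"translation":[0,0,0.024],"spin":0}
    - {"jaw":0.085,"translation":[0,0,0.02],"spin":0}
    - {"jaw":0.085,"translation":[0,0,0.014],"spin":0}
    - {"jaw":0.085,"translation":[0,0,0],"spin":0}

```text
time: 3.62
tool_pos: [475.5, 127.5, 68.0]
tcp_rot: [180.0, 0.3, 10.4]
ft_force: [-1.3, 0.7, -0.2]
finger_gap: 85.5
grip_force: 0.0
```

```bash
python3 - <<'E'
from h import *
for n in("top","side"):
    p=r.snapshot(n); q=p["pixels"][120:270,140:340] if n=="top" else p["pixels"][90:240,160:360]
    cv2.imwrite(f"pics/{n}2.png",cv2.resize(q,(800,600),interpolation=cv2.INTER_CUBIC))
s=r.sense();print(s["tool_pos"],s["ft_force"],s["finger_gap"],r.grasp_offset)
E
```

```text
[477.92594563 128.40745713  71.47213763] [0.22086565 0.01328821 0.1877355 ] 85.09065813938855 18.700000000000003
```

View pics/side2.png

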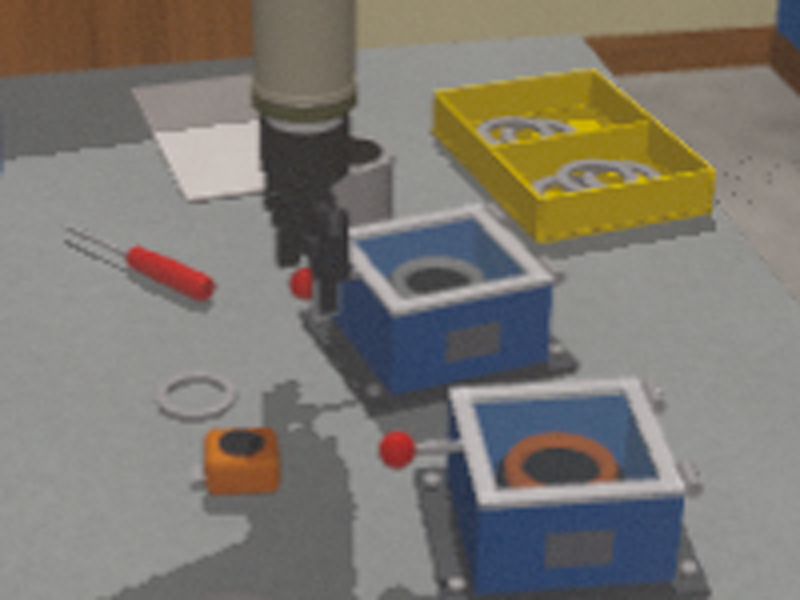

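The ball, at (305,283) in the crop, sits between the open fingers. Closing now.

>>> carry_out:
  commands:
    - {"jaw":0.06,"translation":[0,0,0],"spin":0}
    - {"jaw":0.04,"translation":[0,0,0],"spin":0}
    - {"jaw":0.02,"translation":[0,0,0],"spin":0}
    - {"jaw":0.02,"translation":[0,0,0],"spin":0}
    - {"jaw":0.02,"translation":[0,0,0],"spin":0}
    - {"jaw":0.02,"translation":[0,0,0],"spin":0}
    - {"jaw":0.02,"translation":[0,0,0],"spin":0}
    - {"jaw":0.02,"translation":[0,0,0],"spin":0}
  squeeze: 50

```text
time: 4.38
tool_pos: [478.7, 129.6, 71.7]
tcp_rot: [180.0, -0.1, 10.5]
ft_force: [1.2, -1.4, 1.4]
finger_gap: 25.3
grip_force: 48.9
```

```bash
python3 - <<'E'
from h import *
q=[]
for n,(u,v) in(("top",(205,200)),("side",(236,158))):
    p=r.snapshot(n); q.append(cv2.resize(p["pixels"][v-40:v+40,u-25:u+25],(375,600),interpolation=cv2.INTER_CUBIC))
cv2.imwrite("pics/g3.png",np.hstack(q))
s=r.sense();print(s["tool_pos"],s["ft_force"],s["finger_gap"],s["grip_force"])
E
```

```text
[478.62924917 129.66456295  71.62936588] [ 2.4630381  -1.50546159  1.08199228] 25.348047412336037 48.9525443315506
```

View pics/g3.png

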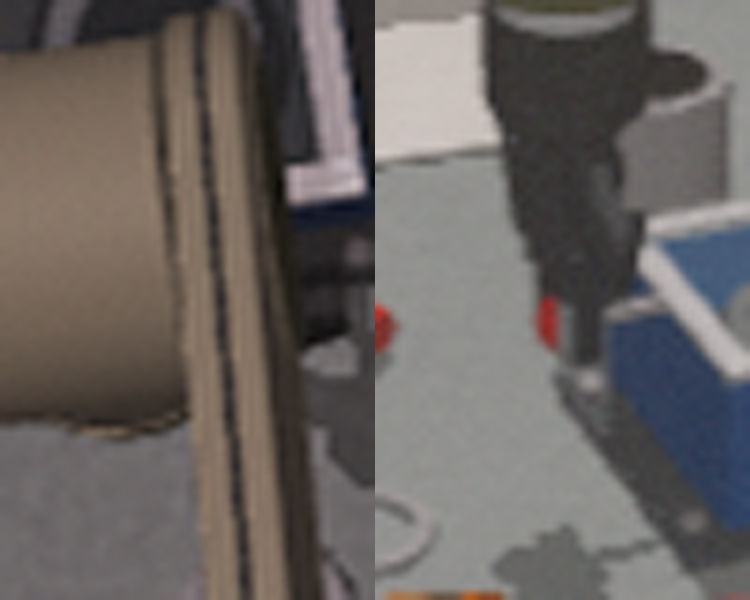

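>>> carry_out:
  commands:
    - {"jaw":0.02,"translation":[0.0002,0,-0.0087],"spin":0}
    - {"jaw":0.02,"translation":[0.0006,0,-0.0087],"spin":0}
    - {"jaw":0.02,"translation":[0.0009,0,-0.0087],"spin":0}
    - {"jaw":0.02,"translation":[0.0013,0,-0.0086],"spin":0}
    - {"jaw":0.02,"translation":[0.0017,0,-0.0086],"spin":0}
    - {"jaw":0.02,"translation":[0.0021,0,-0.0085],"spin":0}
    - {"jaw":0.02,"translation":[0.0024,0,-0.0084],"spin":0}
    - {"jaw":0.02,"translation":[0.0028,0,-0.0083],"spin":0}

```text
time: 5.15
tool_pos: [489.7, 131.7, 140.0]
tcp_rot: [180.0, 0.1, 10.5]
ft_force: [3.2, -1.3, -3.9]
finger_gap: 25.1
grip_force: 49.3
```

>>> carry_out:
  commands:
    - {"jaw":0.02,"translation":[0.0032,0,-0.0081],"spin":0}
    - {"jaw":0.02,"translation":[0.0035,0,-0.008],"spin":0}
    - {"jaw":0.02,"translation":[0.0039,0,-0.0078],"spin":0}
    - {"jaw":0.02,"translation":[0.0042,0,-0.0077],"spin":0}
    - {"jaw":0.02,"translation":[0.0045,0,-0.0075],"spin":0}
    - {"jaw":0.02,"translation":[0.0049,0,-0.0073],"spin":0}
    - {"jaw":0.02,"translation":[0.0052,0,-0.007],"spin":0}
    - {"jaw":0.02,"translation":[0.0055,0,-0.0068],"spin":0}

```text
time: 5.82
tool_pos: [524.5, 138.2, 200.5]
tcp_rot: [180.0, 0.0, 10.5]
ft_force: [3.6, -4.4, -4.4]
finger_gap: 24.9
grip_force: 49.6
```

>>> carry_out:
  commands:
    - {"jaw":0.02,"translation":[0.0058,0,-0.0066],"spin":0}
    - {"jaw":0.02,"translation":[0.006,0,-0.0063],"spin":0}
    - {"jaw":0.02,"translation":[0.0063,0,-0.006],"spin":0}
    - {"jaw":0.02,"translation":[0.0066,0,-0.0057],"spin":0}
    - {"jaw":0.02,"translation":[0.0068,0,-0.0055],"spin":0}
    - {"jaw":0.02,"translation":[0.007,0,-0.0052],"spin":0}
    - {"jaw":0.02,"translation":[0.0073,0,-0.0049],"spin":0}
    - {"jaw":0.02,"translation":[0.0074,0,-0.0045],"spin":0}

```text
time: 6.48
tool_pos: [576.6, 147.8, 244.4]
tcp_rot: [180.0, 0.1, 10.5]
ft_force: [0.5, -3.5, -6.1]
finger_gap: 25.1
grip_force: 51.3
```

```bash
python3 - <<'E'
from h import *
q=[]
for n,(u,v) in(("top",(205,190)),("side",(260,140))):
    p=r.snapshot(n); q.append(cv2.resize(p["pixels"][v-75:v+75,u-50:u+50],(400,600),interpolation=cv2.INTER_CUBIC))
    if n=="side":
        b,g,R=[p["pixels"][...,i].astype(int) for i in range(3)]
        m=(R>90)&(R>2*g)&(R>2*b);m[:,:225]=0;m[:,285:]=0;m[160:]=0
        v,u=np.nonzero(m);print(len(u),u.min() if len(u) else 0,u.max() if len(u) else 0,v.min() if len(v) else 0,v.max() if len(v) else 0)
    # predicted ball px per angle
    T=np.linalg.inv(np.array(p["extrinsics"]))
    for a in(50,55,60,65):
        c=np.radians(a);d=200*(1-np.cos(c));P=np.array([478.3+.983*d,129.4+.182*d,89+200*np.sin(c)])
        print(n,a,P.round(),cv2.projectPoints(P[None],cv2.Rodrigues(T[:3,:3])[0],T[:3,3],np.array(p["K"]),np.array(p["dist_coeffs"]))[0].ravel().round(1))
cv2.imwrite("pics/g4.png",np.hstack(q))
s=r.sense();print(s["tool_pos"],s["ft_force"],s["finger_gap"],s["grip_force"],s["time"])
E
```

```text
top 50 [549. 142. 242.] [192.6 172.5]
top 55 [562. 145. 253.] [191.1 166.2]
top 60 [577. 148. 262.] [189.6 159.4]
top 65 [592. 150. 270.] [188.1 152.4]
19 260 263 107 113
side 50 [549. 142. 242.] [255.6 116.1]
side 55 [562. 145. 253.] [259.5 112.5]
side 60 [577. 148. 262.] [263.7 109.2]
side 65 [592. 150. 270.] [268.  106.3]
[577.44353778 147.9272296  244.9985855 ] [ 0.26971098 -2.55527317 -4.71504117] 24.741694406341608 51.30422651767731 6.5833
```

View pics/g4.png

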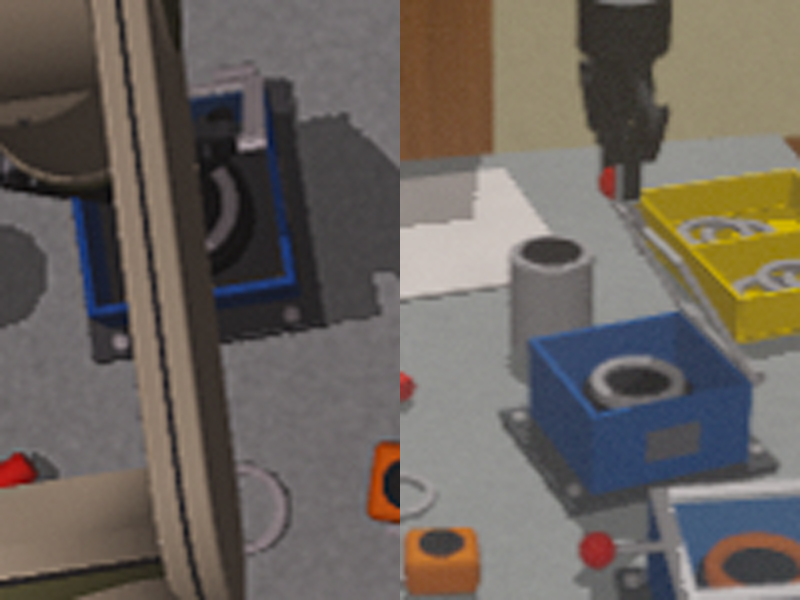

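The guard is up with the ball in the pads: its visible part spans rows 107–113 with its left edge at column 260, which matches the 60° prediction of (263.7,109.2). The steel ring is in its nest. I'll hold briefly to check, then hand in.

>>> carry_out:
  commands:
    - {"jaw":0.02,"translation":[0,0,0],"spin":0}
    - {"jaw":0.02,"translation":[0,0,0],"spin":0}
    - {"jaw":0.02,"translation":[0,0,0],"spin":0}
    - {"jaw":0.02,"translation":[0,0,0],"spin":0}
    - {"jaw":0.02,"translation":[0,0,0],"spin":0}
    - {"jaw":0.02,"translation":[0,0,0],"spin":0}
    - {"jaw":0.02,"translation":[0,0,0],"spin":0}
    - {"jaw":0.02,"translation":[0,0,0],"spin":0}

```text
time: 7.25
tool_pos: [576.5, 147.8, 244.5]
tcp_rot: [180.0, 0.0, 10.5]
ft_force: [1.7, -4.3, -5.4]
finger_gap: 25.0
grip_force: 51.1
```

```bash
python3 - <<'E'
from h import *
p=r.snapshot("side")["pixels"].astype(int);b,g,R=p[...,0],p[...,1],p[...,2]
m=(R>90)&(R>2*g)&(R>2*b);m[:,:225]=0;m[:,285:]=0;m[160:]=0
v,u=np.nonzero(m);print(len(u),u.min(),u.max(),v.min(),v.max())
s=r.sense();print(s["tool_pos"],s["finger_gap"],s["grip_force"])
if len(u)>10 and 106<=v.min()<=108 and s["grip_force"]>40: print(r.hand_in())
E
```

```text
20 260 262 107 114
[576.57540048 147.81448299 244.5637312 ] 25.109808312790946 51.07916235923767
the job is handed in; nothing more can be done
None
```

The guard over the steel ring (station_a) is raised to about 60° and still gripped by its red ball; I handed the job in at about 7.3 s, and the judge's verdict was not shown.

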